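# Close the cell clamp through the Faraday cage window

## Task

Clamp the coupon in the red-handled test cell: reach down through the open window in the top of the mesh Faraday cage, press the raised red lever with the fingertips all the way down until it is fully home, then draw the hand back out of the cage. Only press the lever, never lift it, and touch neither the cage nor the blue-handled cell, which is in the middle of a measurement. Leave everything else in the cage and on the bench as it stands.

Things in the scene. Friction and masses are not known exactly. Their poses are not given: they have to be found in the camera images.
- cage: fixed, rigid mesh Faraday cage, 280 (x, front to back) x 320 (y) x 140 mm tall; aluminium frame, copper mesh. Origin under its centre at bench level; x points to its back, away from the robot (turned up to 0.3 rad), z up. The flat top, 4 mm thick, has one rectangular opening, the window; two cells stand inside with their lever grips under the window, parallel to the cage's x
- window (a point): centre of the window, at the height of the cage's upper face, 140 mm over the bench; axes as the cage. The clear opening, edged in black rubber, is 120 mm along the cage's x (60 mm to each side of this point) and 180 mm along its y (90 mm to each side)
- red_lever (a joint): angle (rad) of the red clamp lever: 0 = fully down, home on a hard stop; positive = raised. Starts at 0.28 to 0.42. Its hinge axis runs along the cage's y, 73 mm above the bench, 63.5 mm behind (+x) and 14 mm below the grip's centre as it lies when down. Stiff: takes about 4 to 6 N of push down on the grip and stays where it is left
- red_grip (a point): centre of the red lever's grip, on its axis: a round red handle 63 mm long, 16 to 18 mm thick, along this point's x, its free end towards -x (front of the cage). When down, its axis is level, 87 mm above the bench, its upper side 96 mm (44 mm below the cage's upper face); raised, it has swung up and back about the hinge
- red_cell: red-handled flat cell fixed to the cage floor: 142 x 56 mm grey base, white block with a steel coupon on top, and a steel toggle clamp with the red lever; the clamp's bar comes down on the coupon as the lever goes down. Origin 3 mm above the bench, 73.5 mm behind (+x) the red grip's centre as it lies when down; axes as the cage
- blue_cell: the same cell with a blue grip, its lever already down, in use; 72 to 88 mm to one side (either) of the red cell along the cage's y. Axes and origin as for the red cell: the blue grip's centre lies 73.5 mm in front (-x) of the origin and 84 mm above it. Not to be touched
- vial: loose amber glass vial with black cap, 22 mm across, 45 mm tall, standing on the cage floor under the window between the two cells; origin under its centre. Leave it alone
- cover: the window's loose aluminium cover, 138 x 198 mm, 3 mm thick with a bow handle 26 mm high, lying flat on the bench to the right (-y side) of the cage; origin under its centre. Leave it alone
- beaker: glass beaker, 68 mm across, 90 mm tall, on the bench to the left (+y side) of the cage; origin under its centre. Leave it alone
- wash_bottle: white wash bottle with red cap and a bent spout, 66 mm across, 215 mm tall in all, on the bench to the left (+y side) of the cage; origin under its centre. Leave it alone
- screwdriver: red-handled screwdriver, about 200 mm long, lying on the bench to the left of the cage. Leave it alone
- coupon_dish: glass dish with spare metal coupons, 64 mm across, 15 mm tall, on the bench to the right; origin under its centre. Leave it alone
- ref_electrode: reference electrode with a blue head standing in its clear storage bottle, 32 mm across, 135 mm tall, on the bench to the right; origin under its centre. Leave it alone

How it is judged:
On the way:
1. the fingers press the red lever fully home (within 0.04 rad) (value of joint red_lever below 0.04 rad and contact force between red_cell and the fingers above 0.5 N), for 0.1 s.
At the end, for the whole second after the job is handed in: The red lever is down within 0.04 rad of its stop and at rest, the hand is out of the cage (grasp point higher than 150 mm, or more than 250 mm to the side of the window), and each loose thing lies within 15 mm of where it was (value of joint red_lever below 0.04 rad and velocity of joint red_lever between -0.05 and 0.05 rad/s and (height (world z) of the grasp point above 0.15 m or horizontal distance between the grasp point and window above 0.25 m) and distance of each of vial, beaker, wash_bottle, ref_electrode, cover, screwdriver, coupon_dish from where it was at the start of the episode below 0.015 m); the robot touches nothing.
It fails at once if the robot touches the cage (more than 0.5 N) (contact force between cage and the fingers above 0.5 N or contact force between cage and the arm above 0.5 N).
It fails at once if the robot touches the blue-handled cell (more than 0.5 N) (contact force between blue_cell and the fingers above 0.5 N or contact force between blue_cell and the arm above 0.5 N).
It fails at once if the red lever is lifted (above 0.47 rad) (value of joint red_lever above 0.47 rad).
It fails at once if a loose bystander is shifted by more than 15 mm (distance of any of vial, beaker, wash_bottle, ref_electrode, cover, screwdriver, coupon_dish from where it was at the start of the episode above 0.015 m).
It fails at once if a standing bystander is tipped by more than 0.35 rad (angle between any of vial, beaker, wash_bottle, ref_electrode's own z axis and vertical above 0.35 rad).
It also fails if it takes over 35 s, if anything falls off the work surface, if the arm or the gripper's body presses on something with over 40 N, if the wrist force passes 120 N, or if a joint passes its speed limit or range.

## Robot

A 6-joint arm with a two-finger parallel gripper is mounted at the origin on the work surface. World frame = base frame: x ahead of the robot, y to its left, z up, the work surface at z = 0. Lengths are in m, angles in rad, forces in N, time in s.
With the tool pointing down it reaches from about 0.35 to 0.875 m from the base axis. Payload 4.2 kg.
Tool frame: the origin (TCP) lies midway between the tips of the shut fingers; the grasp point (between the pads) lies 19 mm behind it (grip_point_offset is the distance from the TCP to the grasp point, in m); z points along the fingers, y is the line along which they close (so a half turn about z gives the same grasp; the last joint's range is limited). The gripper opens to 87 mm and grips with 3 to 60 N. Pads are 19 mm wide; open, the fingers measure 117 mm over their backs; the gripper's body (75 mm by 190 mm) begins 51 mm behind the grasp point.
Start: joints at [-1.054, 0.385, 0.008, 0, -1.194, -0.259], TCP at [0.159, -0.604, 0.223] pointing down, gripper open.
Joint ranges: [-3.14, 3.14], [-1.21, 2.06], [-1.07, 1.41], [-3.16, 2.05], [-2.99, -0.16], [-3.1, 3.1]. Speed limits (rad/s): [2.79, 2.79, 3.14, 3.14, 3.14, 3.14].

## Interface

Orientations are given as a 3x3 rotation matrix whose columns are the frame's x, y, z axes.
In Python, from station import read_state, capture, close_job, grip_point_offset gives the robot as it stands.
- The arm moves only by the tool jog_arm, never from a script. Its argument "deltas" is a list of rows, each a list of 7 numbers: the shift along the tool's x, y, z in units of 0.2 m (1.0 is 0.2 m), then the turn, a rotation vector about the tool's x, y, z in units of 45 degrees (1.0 is 45 degrees), then the opening, from 0 (shut) to 1 (fully open). In form: [[tx, ty, tz, ax, ay, az, grip], ...]. A call has exactly 8 rows; each row shifts and turns the commanded pose from where the row before left it, along the tool's axes as they then stand; what a row does not reach is not made up. A row lasts 1/12 s, in which the tool goes at most 41.7 mm and 7.16 degrees, less where a joint would pass 70% of its speed; a pose out of reach is approached as far as the arm can. A call with a number of a shift or a turn outside -1 to 1 is refused whole. A call with a gripper value outside its range is refused whole. The fingers move at their own pace and stop on an object; "grip_force" is the grip in N (left out, the last holds). Time passes only in rows, so rows that do not move let the fingers close, or fill a call up. It gives the time, the measured TCP pose, the force, the opening and the grip force at its end, in the units of the state.
- read_state(): the state, without advancing time (a new reading comes with each control period).
- capture(name): name is "side" or "top"; returns a dict with "pixels" (384x512x3 uint8, blue, green, red), "depth" (384x512 float32, m along the optical axis (not along the pixel's ray), 0 where there is no reading), "intrinsics" (3x3 intrinsics, pixels), "T" (4x4, takes a point from camera to world coordinates). Camera axes: x right, y down, z forward; pixel columns grow to the right and rows downward; lengths in m; the calibration is good to about 2 mm. A picture is of the moment at which its call begins.
- close_job(): hands the job in; it is judged then, once.
The state is a dict: "clock": time; "q": joint angles; "joint_velocities": joint speeds; "tau": joint torques, N m; "tcp_pos": TCP position; "ee_rot": TCP orientation; "contact_force": force on the tool from outside, world axes, zero at the start; "ft_torque": the same for the moment, N m; "finger_gap": finger opening in m; "grasp_force": force on a finger pad.
Only numpy, scipy, OpenCV 4.12 (cv2) and the standard library are available. Lean on these libraries where they do the work, as an engineer would, in place of code of your own. Each camera call takes 0.05 s, during which the arm holds its last target. There are 200 camera calls.

## Working session

There is one attempt and no reset: what is moved stays moved. The work goes in short steps, Python scripts to look and compute and a tool call to move; the robot and the scene stay as the last step left them, time stands still between calls to the robot, and variables do not carry over. Pictures are saved under pics/ and viewed, at most 10 in all, crops included, and the job is handed in when it is done.

Besides the shell and the picture viewer there is one more tool, called as name(argument=value, ...), one argument or row to a line, values as JSON. jog_arm: Moves the arm, as the interface text tells. Its arguments: {"type":"object","properties":{"deltas":{"type":"array"},"grip_force":{"type":"number"}},"required":["deltas"]}

```bash
mkdir -p pics
python3 - <<'E'
from station import *
import cv2,numpy as np
for n in("top","side"):
    c=capture(n);cv2.imwrite(f"pics/{n}0.png",c["pixels"]);np.savez(f"{n}0.npz",**c)
    print(n,c["intrinsics"].round(1).tolist(),c["T"].round(3).tolist())
s=read_state();print(s["clock"],s["tcp_pos"],np.round(s["ee_rot"],3).tolist(),s["finger_gap"],grip_point_offset)
E
```

```text
top [[364.6, 0.0, 260.5], [0.0, 364.6, 198.4], [0.0, 0.0, 1.0]] [[-0.013, -0.997, 0.08, 0.444], [-1.0, 0.013, 0.003, 0.054], [-0.004, -0.08, -0.997, 1.245], [0.0, 0.0, 0.0, 1.0]]
side [[418.8, 0.0, 254.0], [0.0, 418.8, 185.8], [0.0, 0.0, 1.0]] [[-0.329, -0.77, 0.547, -0.084], [-0.944, 0.262, -0.2, 0.283], [0.011, -0.582, -0.813, 1.045], [0.0, 0.0, 0.0, 1.0]]
0.1 [ 0.15923271 -0.60384281  0.22159594] [[-0.967, -0.255, -0.001], [-0.255, 0.967, 0.002], [0.0, 0.002, -1.0]] 0.08713140405145088 0.0187
```

View pics/top0.png

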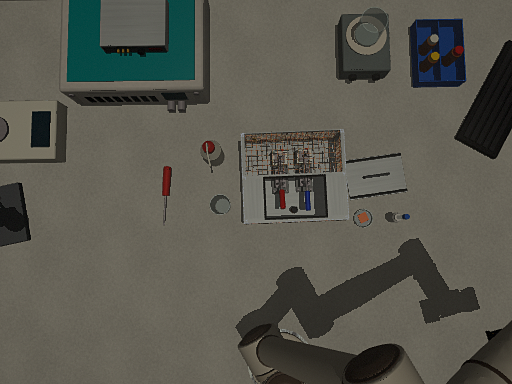

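View pics/side0.png

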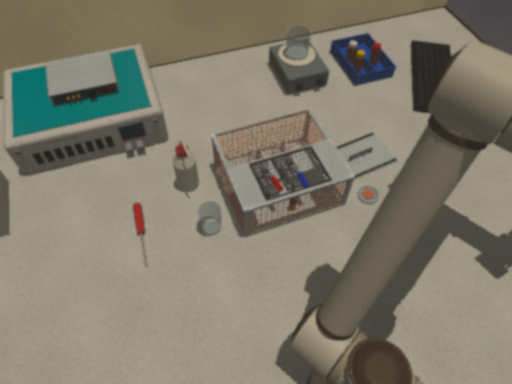

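```bash
cat > h.py <<'E'
import numpy as np,cv2
def pts(c,rc):  # depth back-projection
    v,u=rc; K=c["intrinsics"];d=c["depth"][v,u]
    P=np.stack([(u-K[0,2])/K[0,0]*d,(v-K[1,2])/K[1,1]*d,d,np.ones_like(d)])
    return (c["T"]@P)[:3].T[d>0]
def ray(c,u,v,z):
    K=c["intrinsics"];d=c["T"][:3,:3]@[(u-K[0,2])/K[0,0],(v-K[1,2])/K[1,1],1];o=c["T"][:3,3]
    return o+d*(z-o[2])/d[2]
E
python3 - <<'E'
from h import *
roi={"top":(240,125,352,226),"side":(205,105,360,240)}
ims=[]
for n in("top","side"):
    c=dict(np.load(n+"0.npz"));im=c["pixels"];x0,y0,x1,y1=roi[n]
    cr=im[y0:y1,x0:x1];cv2.imwrite(f"pics/{n}_crop.png",cv2.resize(cr,None,fx=5 if n=="top" else 4,fy=5 if n=="top" else 4,interpolation=cv2.INTER_CUBIC))
    B,G,R=[im[...,i].astype(int) for i in range(3)]
    for col,m in(("red",(R>110)&(R>2.2*G)&(R>2.2*B)),("blue",(B>90)&(B>1.8*G)&(B>1.8*R))):
        w=np.zeros_like(m);w[y0:y1,x0:x1]=m[y0:y1,x0:x1];rc=np.nonzero(w)
        r=cv2.minAreaRect(np.stack(rc[::-1],1).astype(np.float32));P=pts(c,rc)
        print(n,col,len(rc[0]),np.round(r[0],1),np.round(r[1],1),round(r[2],1),"u",rc[1].min(),rc[1].max(),"v",rc[0].min(),rc[0].max())
        print("  med",np.median(P,0).round(4),"p5",np.percentile(P,5,0).round(4),"p95",np.percentile(P,95,0).round(4))
    # lid plane points: height near .14
    v,u=np.mgrid[y0:y1,x0:x1].reshape(2,-1);P=pts(c,(v,u));print("heights",np.histogram(P[:,2],np.arange(-.01,.19,.02))[0])
E
```

```text
top red 5 [284.4 173.4] [22.8 64.1] 22.1 u 282 307 v 148 207
  med [ 0.5967 -0.0108  0.1325] p5 [ 0.5068 -0.0758  0.1239] p95 [ 0.6857 -0.0085  0.1401]
top blue 36 [307.5 200. ] [18.  1.] 90.0 u 307 308 v 191 209
  med [ 0.5306 -0.0916  0.0951] p5 [ 0.506  -0.0931  0.0918] p95 [ 0.5553 -0.0886  0.0973]
heights [5480  551  247  456  274  224  105 3927    0]
side red 60 [276.4 182.7] [15.6  4.1] 54.5 u 271 281 v 177 189
  med [ 0.532  -0.007   0.1161] p5 [ 0.5072 -0.012   0.1059] p95 [ 0.5586 -0.0031  0.1236]
side blue 65 [302.7 179.4] [14.8  4.5] 63.4 u 298 307 v 173 186
  med [ 0.5345 -0.0882  0.094 ] p5 [ 0.5125 -0.0939  0.0904] p95 [ 0.5542 -0.0835  0.0979]
heights [12392  1065   745   808   659   485   383  4298     0]
```

View pics/top_crop.png

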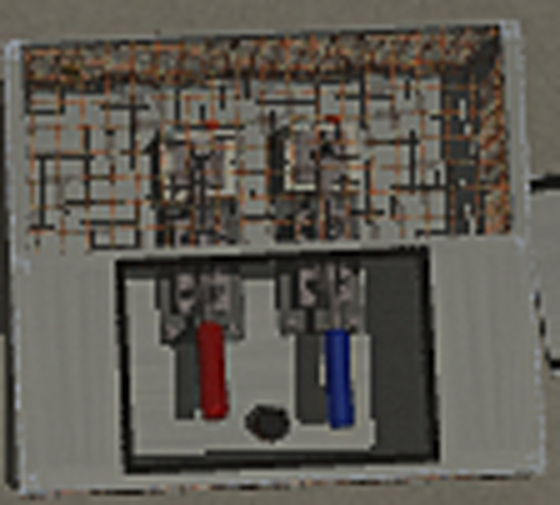

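View pics/side_crop.png

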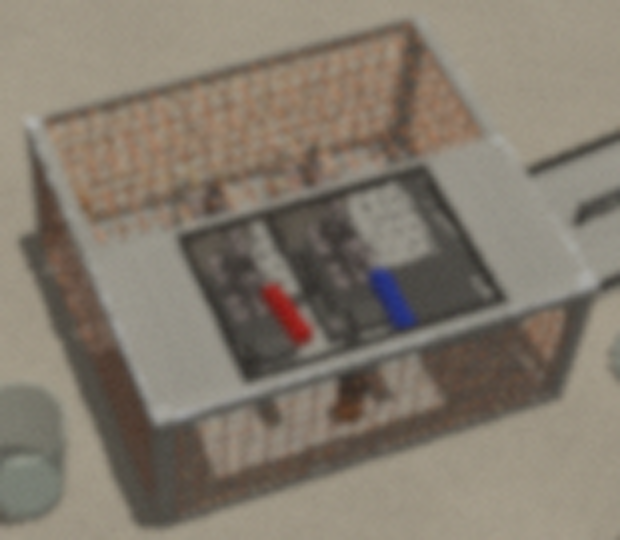

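Top crop: the window's outer rubber corners are near crop (116,260), (428,247), (440,462), (125,473). The red grip runs (208,325)-(215,415), the blue grip (335,335)-(343,422), and the vial cap is at (268,422). In the side crop the red grip runs (270,290)-(305,340), visibly raised. Next I'll compute positions.

Run:
```python
from h import *
from station import read_state
c=dict(np.load("top0.npz"))
full=lambda p:(240+p[0]/5-.4,125+p[1]/5-.4)
W=np.array([ray(c,*full(p),.14) for p in((116,260),(428,247),(440,462),(125,473))])
wc=W.mean(0);ex=(W[0]+W[1]-W[2]-W[3])[:2];ey=(W[0]+W[3]-W[1]-W[2])[:2]
print("window",wc.round(4),"size",np.linalg.norm(ex)/2,np.linalg.norm(ey)/2,"yaw",np.arctan2(ex[1],ex[0]),np.arctan2(-ey[0],ey[1]))
C=[ray(c,*full(p),.14) for p in((10,45),(512,25),(540,470),(22,490))]
e=C[0]+C[1]-C[2]-C[3];f=C[0]+C[3]-C[1]-C[2];yaw=np.arctan2(e[1],e[0]);print("cage",np.linalg.norm(e)/2,np.linalg.norm(f)/2,yaw,np.arctan2(-f[0],f[1]))
yaw=(np.arctan2(ex[1],ex[0])+np.arctan2(-ey[0],ey[1])+yaw+np.arctan2(-f[0],f[1]))/4
R=np.array([[np.cos(yaw),-np.sin(yaw)],[np.sin(yaw),np.cos(yaw)]])
for n in("top","side"):
    c=dict(np.load(n+"0.npz"));im=c["pixels"];hsv=cv2.cvtColor(im,cv2.COLOR_BGR2HSV).astype(int);H,S=hsv[...,0],hsv[...,1]
    for col,m in(("red",((H<8)|(H>172))&(S>150)),("blue",(abs(H-118)<12)&(S>120))):
        w=np.zeros(m.shape,np.uint8);r=(176,219,265,325) if n=="top" else (150,200,255,325)
        w[r[0]:r[1],r[2]:r[3]]=m[r[0]:r[1],r[2]:r[3]]
        k,l,st,_=cv2.connectedComponentsWithStats(w);i=1+st[1:,4].argmax()
        P=pts(c,np.nonzero(l==i));L=(P[:,:2]-wc[:2])@R
        a=np.polyfit(L[:,0],P[:,2],1)
        print(n,col,st[i],"world med",np.median(P,0).round(4),"cage-local med",np.median(L,0).round(4),"x rng",L[:,0].min().round(4),L[:,0].max().round(4),"z",P[:,2].min().round(3),P[:,2].max().round(3),"slope",np.arctan(-a[0]).round(3))
s=read_state();E=s["ee_rot"];print("yaw",yaw,"tool x/y in cage",(R.T@E[:2,:2]).round(3).tolist())
tgt=np.array([*np.median([wc[:2]],0),.223]);print("tool shift to window, /0.2",(E.T@(tgt-s["tcp_pos"])/.2).round(3))
```

```text
window [ 0.5366 -0.0474  0.14  ] size 0.13075482307645828 0.19081634672597755 yaw 0.028407605358765447 0.02520087572005746
cage 0.27435262040177705 0.31182738365425317 0.024403394125555568 0.02605509572357488
top red [279 190   7  19  95] world med [ 0.5321 -0.009   0.1125] cage-local med [-0.0034  0.0387] x rng -0.0322 0.0257 z 0.101 0.125 slope 0.325
top blue [305 191   6  19  93] world med [ 0.5294 -0.0896  0.0936] cage-local med [-0.0085 -0.0424] x rng -0.0372 0.0206 z 0.086 0.1 slope -0.001
side red [271 177  11  13  67] world med [ 0.5316 -0.006   0.1157] cage-local med [-0.0039  0.0418] x rng -0.0299 0.0265 z 0.104 0.126 slope 0.303
side blue [298 173  10  14  68] world med [ 0.5343 -0.0882  0.094 ] cage-local med [-0.0034 -0.0407] x rng -0.0565 0.0216 z 0.088 0.139 slope 0.146
yaw 0.026016742731988337 tool x/y in cage [[-0.973, -0.23], [-0.23, 0.973]]
tool shift to window, /0.2 [-2.534  2.209 -0.003]
```

jog_arm(
  deltas=[
    [0,0,0,0,0,0.148,0],
    [0,0,0,0,0,0.148,0],
    [-0.095,0.147,0,0,0,0,0],
    [-0.095,0.147,0,0,0,0,0],
    [-0.095,0.147,0,0,0,0,0],
    [-0.095,0.147,0,0,0,0,0],
    [-0.095,0.147,0,0,0,0,0],
    [-0.095,0.147,0,0,0,0,0],
  ],
  grip_force=20,
)

```text
clock: 0.77
tcp_pos: [0.2691, -0.4234, 0.2221]
ee_rot: [[-1.0, -0.025, -0.0], [-0.025, 1.0, 0.001], [0.0, 0.001, -1.0]]
contact_force: [0.6, 0.3, 0.7]
finger_gap: 0.0417
grasp_force: 0.0
```

jog_arm(
  deltas=[
    [-0.095,0.147,0,0,0,0,0],
    [-0.095,0.147,0,0,0,0,0],
    [-0.095,0.147,0,0,0,0,0],
    [-0.095,0.147,0,0,0,0,0],
    [-0.095,0.147,0,0,0,0,0],
    [-0.095,0.147,0,0,0,0,0],
    [-0.095,0.147,0,0,0,0,0],
    [-0.095,0.147,0,0,0,0,0],
  ],
)

```text
clock: 1.43
tcp_pos: [0.4151, -0.1844, 0.2224]
ee_rot: [[-1.0, -0.025, -0.0], [-0.025, 1.0, 0.0], [0.0, 0.0, -1.0]]
contact_force: [0.1, -0.6, 0.3]
finger_gap: 0.0011
grasp_force: 0.0
```

jog_arm(
  deltas=[
    [-0.095,0.145,0,0,0,0,0],
    [-0.095,0.145,0,0,0,0,0],
    [-0.095,0.145,0,0,0,0,0],
    [-0.095,0.145,0,0,0,0,0],
    [-0.095,0.145,0,0,0,0,0],
    [-0.095,0.145,0,0,0,0,0],
    [0,0,0,0,0,0,0],
    [0,0,0,0,0,0,0],
  ],
)

```text
clock: 2.1
tcp_pos: [0.5247, -0.0078, 0.2216]
ee_rot: [[-1.0, -0.028, -0.002], [-0.028, 1.0, -0.0], [0.002, -0.0, -1.0]]
contact_force: [0.5, -1.6, 0.5]
finger_gap: 0.0006
grasp_force: 0.0
```

Run:
```python
from station import *;import cv2
for n in("side",):
    c=capture(n);cv2.imwrite("pics/s1.png",cv2.resize(c["pixels"][60:240,190:370],None,fx=3,fy=3,interpolation=cv2.INTER_CUBIC))
s=read_state();print(s["tcp_pos"],s["contact_force"],s["finger_gap"])
```

```text
[ 0.52405467 -0.00882592  0.22180426] [ 0.06846271  0.06805174 -1.03039211] 0.0002966736920967077
```

View pics/s1.png

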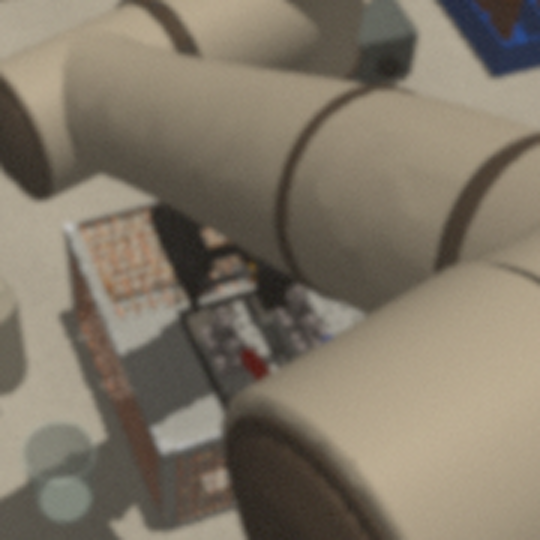

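The arm hides most of the cage from the side (the red grip shows at crop (253,362)). The TCP is at the planned spot over the grip, so I'll go down.

jog_arm(
  deltas=[
    [0,0,0.08,0,0,0,0],
    [0,0,0.08,0,0,0,0],
    [0,0,0.08,0,0,0,0],
    [0,0,0.08,0,0,0,0],
    [0,0,0.08,0,0,0,0],
    [0,0,0.02,0,0,0,0],
    [0,0,0.02,0,0,0,0],
    [0,0,0,0,0,0,0],
  ],
)

```text
clock: 2.82
tcp_pos: [0.524, -0.01, 0.1345]
ee_rot: [[-1.0, -0.024, -0.001], [-0.024, 1.0, -0.0], [0.001, -0.0, -1.0]]
contact_force: [-0.3, -0.3, -0.3]
finger_gap: 0.0006
grasp_force: 0.0
```

jog_arm(
  deltas=[
    [0,0,0.02,0,0,0,0],
    [0,0,0.02,0,0,0,0],
    [0,0,0.02,0,0,0,0],
    [0,0,0.02,0,0,0,0],
    [0,0,0.02,0,0,0,0],
    [0,0,0,0,0,0,0],
    [0,0,0,0,0,0,0],
    [0,0,0,0,0,0,0],
  ],
)

```text
clock: 3.48
tcp_pos: [0.5244, -0.0092, 0.1143]
ee_rot: [[-1.0, -0.025, 0.0], [-0.025, 1.0, 0.0], [-0.0, 0.0, -1.0]]
contact_force: [-0.0, -1.0, 1.1]
finger_gap: 0.0005
grasp_force: 0.2
```

jog_arm(
  deltas=[
    [0,0,0.01,0,0,0,0],
    [0,0,0.01,0,0,0,0],
    [0,0,0.01,0,0,0,0],
    [0,0,0.01,0,0,0,0],
    [0,0,0.01,0,0,0,0],
    [0,0,0.01,0,0,0,0],
    [0,0,0.01,0,0,0,0],
    [0,0,0.01,0,0,0,0],
  ],
)

```text
clock: 4.15
tcp_pos: [0.524, -0.0094, 0.0982]
ee_rot: [[-1.0, -0.025, -0.001], [-0.025, 1.0, -0.0], [0.001, -0.0, -1.0]]
contact_force: [-3.1, -0.1, 4.2]
finger_gap: 0.0
grasp_force: 2.1
```

Run:
```python
from station import *;import cv2
c=capture("side");cv2.imwrite("pics/s2.png",cv2.resize(c["pixels"][130:240,200:340],None,fx=5,fy=5,interpolation=cv2.INTER_CUBIC))
s=read_state();print(s["tcp_pos"],s["contact_force"],s["ft_torque"])
```

```text
[ 0.52386817 -0.00940265  0.09780075] [-2.35857886 -0.09483889  4.16583677] [ 0.07072828  0.69954612 -0.01071661]
```

View pics/s2.png

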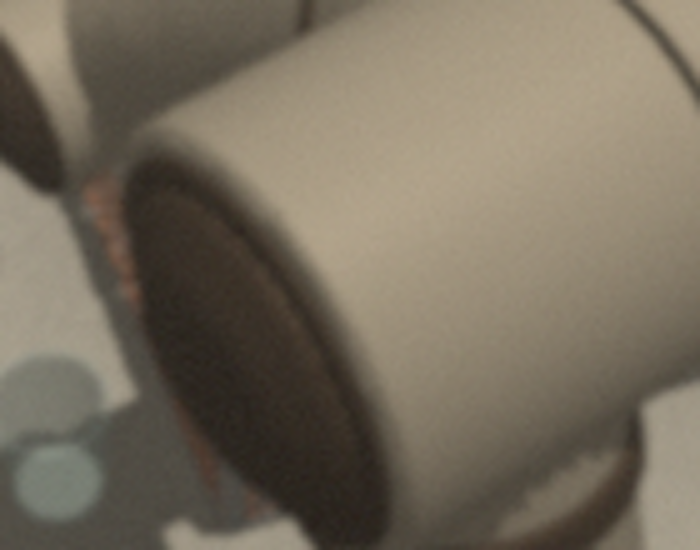

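Pressing with about 4 N at z = 98 mm, which fits the lever moving. I'll go on down to the stop.

jog_arm(
  deltas=[
    [0,0,0.005,0,0,0,0],
    [0,0,0.005,0,0,0,0],
    [0,0,0.005,0,0,0,0],
    [0,0,0,0,0,0,0],
    [0,0,0,0,0,0,0],
    [0,0,0,0,0,0,0],
    [0,0,0,0,0,0,0],
    [0,0,0,0,0,0,0],
  ],
)

```text
clock: 4.87
tcp_pos: [0.5242, -0.0094, 0.0955]
ee_rot: [[-1.0, -0.025, -0.0], [-0.025, 1.0, -0.0], [0.0, -0.0, -1.0]]
contact_force: [-2.5, 0.1, 5.1]
finger_gap: 0.0002
grasp_force: 2.4
```

jog_arm(
  deltas=[
    [0,0,0.005,0,0,0,0],
    [0,0,0.005,0,0,0,0],
    [0,0,0.005,0,0,0,0],
    [0,0,0,0,0,0,0],
    [0,0,0,0,0,0,0],
    [0,0,0,0,0,0,0],
    [0,0,0,0,0,0,0],
    [0,0,0,0,0,0,0],
  ],
)

```text
clock: 5.53
tcp_pos: [0.5242, -0.0094, 0.095]
ee_rot: [[-1.0, -0.026, 0.0], [-0.026, 1.0, -0.001], [-0.0, -0.001, -1.0]]
contact_force: [-9.6, 1.3, 19.8]
finger_gap: 0.0001
grasp_force: 9.6
```

The force rose to 20 N at z = 95 mm with no further travel, so this is the hard stop. I'll withdraw upward.

jog_arm(
  deltas=[
    [0,0,-0.01,0,0,0,0],
    [0,0,-0.02,0,0,0,0],
    [0,0,-0.04,0,0,0,0],
    [0,0,-0.1,0,0,0,0],
    [0,0,-0.15,0,0,0,0],
    [0,0,-0.15,0,0,0,0],
    [0,0,-0.15,0,0,0,0],
    [0,0,-0.1,0,0,0,0],
  ],
)

```text
clock: 6.2
tcp_pos: [0.5262, -0.0091, 0.2401]
ee_rot: [[-1.0, -0.026, 0.006], [-0.026, 1.0, 0.001], [-0.006, 0.001, -1.0]]
contact_force: [0.5, 0.6, 0.1]
finger_gap: 0.0003
grasp_force: 0.0
```

jog_arm(
  deltas=[
    [0.1,-0.15,0,0,0,0,0],
    [0.1,-0.15,0,0,0,0,0],
    [0.1,-0.15,0,0,0,0,0],
    [0.1,-0.15,0,0,0,0,0],
    [0.1,-0.15,0,0,0,0,0],
    [0.1,-0.15,0,0,0,0,0],
    [0.1,-0.15,0,0,0,0,0],
    [0.1,-0.15,0,0,0,0,0],
  ],
)

```text
clock: 6.87
tcp_pos: [0.3702, -0.2547, 0.2371]
ee_rot: [[-1.0, -0.026, 0.002], [-0.026, 1.0, -0.001], [-0.002, -0.001, -1.0]]
contact_force: [1.9, -0.1, 0.5]
finger_gap: 0.0004
grasp_force: 0.0
```

jog_arm(
  deltas=[
    [0.1,-0.15,0,0,0,0,0],
    [0.1,-0.15,0,0,0,0,0],
    [0.1,-0.15,0,0,0,0,0],
    [0.1,-0.15,0,0,0,0,0],
    [0.1,-0.15,0,0,0,0,0],
    [0.1,-0.15,0,0,0,0,0],
    [0,0,0,0,0,0,0],
    [0,0,0,0,0,0,0],
  ],
)

```text
clock: 7.53
tcp_pos: [0.2544, -0.4379, 0.2362]
ee_rot: [[-1.0, -0.021, 0.0], [-0.021, 1.0, -0.0], [-0.0, -0.0, -1.0]]
contact_force: [0.2, 0.2, 0.2]
finger_gap: 0.0004
grasp_force: 0.0
```

Run:
```python
from h import *
from station import *
for n in("top","side"):
    c=capture(n);im=c["pixels"];hsv=cv2.cvtColor(im,cv2.COLOR_BGR2HSV).astype(int);H,S=hsv[...,0],hsv[...,1]
    for col,m in(("red",((H<8)|(H>172))&(S>150)),("blue",(abs(H-118)<12)&(S>120))):
        w=np.zeros(m.shape,np.uint8);r=(176,219,265,325) if n=="top" else (150,200,255,325)
        w[r[0]:r[1],r[2]:r[3]]=m[r[0]:r[1],r[2]:r[3]]
        k,l,st,_=cv2.connectedComponentsWithStats(w)
        if k<2: print(n,col,"hidden");continue
        i=1+st[1:,4].argmax();P=pts(c,np.nonzero(l==i))
        print(n,col,st[i],np.median(P,0).round(4),"slope",(-np.polyfit(P[:,0],P[:,2],1)[0]).round(3))
    cv2.imwrite(f"pics/{n}_end.png",im)
s=read_state();print(s["clock"],s["tcp_pos"],s["contact_force"])
```

```text
top red [279 192   6  20 100] [ 0.5255 -0.0099  0.0932] slope -0.012
top blue [305 191   6  19  93] [ 0.5294 -0.0898  0.0925] slope 0.01
side red [272 181   9  14  61] [ 0.5309 -0.0066  0.0946] slope 0.006
side blue [298 173  11  14  73] [ 0.5325 -0.0884  0.0943] slope 0.147
7.6333 [ 0.25538778 -0.43628039  0.23644666] [ 0.37429117  0.93048176 -0.99174548]
```

View pics/top_end.png

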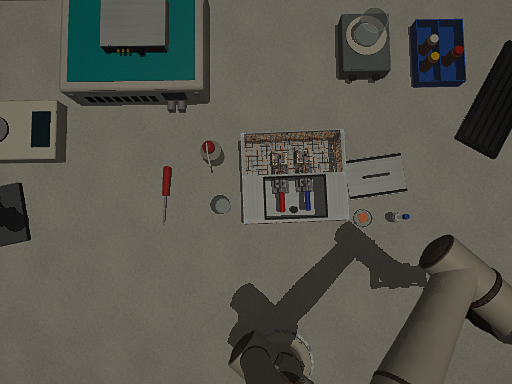

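The red grip at (282,201) now lies level with the blue one at (307,200), at the same height. The vial and the bench items are unmoved, and the hand is clear.

```bash
python3 -c "
from station import close_job;print(close_job())"
```

```text
the job is handed in; nothing more can be done
None
```

The red lever is pressed home on its stop (measured level, same height as the blue one), the hand is out of the cage, the loose items look unmoved, and the job is handed in; no verdict came back.

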